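Scoop the last drainage pebbles into the planting bowl

ROBOT

A 6-joint arm with a two-finger parallel gripper is mounted at the origin on a cart in front of the work surface, level with it; the furniture and walls round the work are solid. World frame = base frame: x ahead of the robot, y to its left, z up, the work surface at z = 0. Lengths are in m, angles in rad, forces in N, time in s.
With the tool pointing down it reaches from about 0.3 to 0.775 m from the base axis. Payload 14.6 kg.
Tool frame: the origin (TCP) lies midway between the tips of the shut fingers; the grasp point (between the pads) lies 19 mm behind it (ctrl.hold_point_z is the distance from the TCP to the grasp point, in m); z points along the fingers, x is the direction in which the jaws open and shut, and the axes are right-handed (so a half turn about z gives the same grasp; the last joint's range is limited). The gripper opens to 94 mm and grips with 3 to 60 N. Pads are 16 mm wide; open, the fingers measure 119 mm over their backs; the gripper's body (75 mm by 177 mm) begins 78 mm behind the grasp point.
Start: joints at [1.262, 0.3, 1.521, -0, 1.321, -0.067], TCP at [0.132, 0.534, 0.205] pointing down, gripper open.
Joint ranges: [-3.03, 3.03], [-0.79, 2.21], [0.23, 2.52], [-1.04, 4.18], [0, 3.07], [-2.55, 2.55]. Speed limits (rad/s): [2.22, 2.22, 2.57, 3.14, 3.14, 3.14].

INTERFACE

Orientations are given as [roll, pitch, yaw] about the fixed x, y, z axes, in that order (R = Rz(yaw) Ry(pitch) Rx(roll)).
In Python, from station import ctrl, viewer, ticket, nets gives the robot as it stands.
- The arm moves only by the tool carry_out, never from a script. Its argument "commands" is one flat list of numbers, 7 for each row, row after row: the closure, from -1 (fully open) to 1 (shut), so that 0 is half open, then the shift along the world's x, y, z in cm, then the turn, a rotation vector about the world's x, y, z in rad. In form: [gripper, tx, ty, tz, ax, ay, az, gripper, tx, ty, tz, ax, ay, az, ...]. A call has 1 to 12 rows; each row is the pose to reach, as a shift and turn from the pose measured when the call began; what a row does not reach only later rows make up. A row lasts 1/12 s, in which the tool goes at most 41.7 mm and 7.16 degrees, less where a joint would pass 70% of its speed; a pose out of reach is approached as far as the arm can. A call with a gripper value outside its range is refused whole. The fingers move at their own pace and stop on an object; "force" is the grip in N (left out, the last holds). Time passes only in rows, so rows that repeat a pose let the fingers close. It gives the time, the measured TCP pose, the force and the opening at its end, in the units of the state.
- ctrl.get_obs(): the state, without advancing time (a new reading comes with each control period).
- viewer.camera(name): name is "scene" or "top"; returns (picture, depth): 384x512x3 uint8, blue, green, red; 384x512 float32, m along the optical axis (not along the pixel's ray), 0 where there is no reading.
- viewer.camera_info(name): a dict with "fx", "fy", "cx", "cy" (pixels), "D" ([k1, k2, p1, p2, k3] as OpenCV has them; the pictures are not rectified), "R" (3x3) and "t" (3): a world point X has camera coordinates R X + t. Camera axes: x right, y down, z forward; pixel columns grow to the right and rows downward; lengths in m; the calibration is good to about 2 mm. A picture is of the moment at which its call begins. camera_info takes no time and is no camera call.
- ticket.hand_in(): hands the job in, once; it reports no verdict.
Trained networks look in the newest picture that a camera, given by its name, has taken for a name from the list of things; names that differ only in an ending like _2 or _b are one class to them, and where a whole thing is asked for, a point or a joint stands for the part that bears it (a point fixed in the world has none). Each returns a list of dicts, best first, with "confidence" (0 to 1); they miss things now and then, are a little off and sometimes report something else, mostly with a low value. They report only what shows in the picture. A call takes as long as a camera call.
- nets.silhouettes(camera, thing): "region" (384x512 bool, what is visible of it) and "extent" ([left, top, right, bottom] in pixels, round what is visible of it).
The state is a dict: "time_s": time; "qpos": joint angles; "joint_vel": joint speeds; "tau": joint torques, N m; "ee_pos": TCP position; "eef_rot": TCP orientation; "force": force on the tool from outside, world axes, zero at the start; "moment": the same for the moment, N m; "grip_width": finger opening in m.
Only numpy, scipy, OpenCV 4.12 (cv2) and the standard library are available. Lean on these libraries where they do the work, as an engineer would, in place of code of your own. Each camera call takes 0.05 s, during which the arm holds its last target. There are 200 camera calls.

TASK

Get the last five pebbles out of the grey bin with the metal scoop, without touching them with the fingers, and tip them all into the cream planting bowl, which is to stay standing where it is. Then leave the scoop standing level on the floor of the empty bin. Do not disturb the white ribbon spool, the secateurs or the tape roll.

Things in the scene. Friction and masses are not known exactly. Their poses are not given: they have to be found in the camera images.
- bin: Grey plastic tote, open on top, fixed to the bench. Outside 270 x 200 mm, standing on 14 mm feet, rim 72 mm above the bench, inner floor 19 mm above it; walls 5 mm thick (inside 260 x 190 mm, 53 mm deep), a 12 mm flange round the rim outside. Origin under its centre, on the bench; x along its long side towards the end where the pebbles lie, y along its short side, z up.
- bin_corner (a point): The inner corner of the bin where the pebbles lie, at the inner floor: 130 mm along +x and 95 mm along +y from the bin's centre, 19 mm up; axes as the bin's. The pebbles lie within 110 mm of it along the long wall and 85 mm along the short wall. Pushed in the open they roll away; stopped by the corner's walls they ride up over the lip of a scoop pushed under them.
- scoop_grip (a point): Centre of the scoop's wooden grip, 112 mm above its flat underside. The grip is a bar 86 mm long (x), 19 mm wide (y), 24 mm high, free at its front end, 54 mm clear above the pan; take it across, along y. Axes: x from the back to the open mouth, y across, z up, square to the underside. The lip is 62 mm ahead (+x) of this point, the back wall 60 mm and the rod that carries the grip 67 mm behind it.
- scoop: Loose sheet-metal hand scoop, about 0.26 kg: a flat-bottomed pan 122 mm long and 96 mm wide outside, floor 3 mm thinned to 1.5 mm at the lip, walls 2.5 mm; the back 46 mm high, the sides sloping from 46 mm down to 9 mm at the open front. The wooden grip lies over the pan on a bent steel rod. Origin at the underside, straight below scoop_grip; axes as there.
- scoop_lip (a point): Middle of the front edge of the scoop's lip, at the underside; axes as scoop_grip.
- bowl: Loose, light round cream plastic planting bowl, 192 mm across, 66 mm high, hollow: about 170 mm clear across the mouth and 130 mm at the inner floor, which is 6 mm up. Origin under its centre, z up.
- pebble0_center (a point): Centre of a loose grey river pebble, a polished, slippery longish stone of 26x22x21 mm, about 17 g, lying on the bin's floor.
- pebble1_center (a point): Centre of a loose grey river pebble, a polished, slippery longish stone of 25x21x20 mm, about 17 g, lying on the bin's floor.
- pebble2_center (a point): Centre of a loose grey river pebble, a polished, slippery longish stone of 24x22x21 mm, about 17 g, lying on the bin's floor.
- pebble3_center (a point): Centre of a loose grey river pebble, a polished, slippery longish stone of 27x22x21 mm, about 17 g, lying on the bin's floor.
- pebble4_center (a point): Centre of a loose grey river pebble, a polished, slippery longish stone of 25x23x22 mm, about 17 g, lying on the bin's floor.
- spool: Bystander: loose spool of white ribbon, 100 mm across, 50 mm high, standing beyond the bin. Origin under its centre.
- secateurs: Bystander: loose red-handled secateurs lying flat near the front edge, 179 x 40 x 14 mm. Origin under their centre.
- tape_roll: Bystander: loose roll of brown tape, 94 mm across, 48 mm high, left of the work. Origin under its centre.

How it is judged:
By the outcome, as a careful person would: the job done as asked, in the order asked, and still so for the second after the job is handed in, with the robot touching nothing.
It also fails if it takes over 67 s, if anything falls off the work surface, if the arm or the gripper's body presses on something with over 40 N, if the wrist force passes 120 N, or if a joint passes its speed limit or range.

## Working session

There is one attempt and no reset: what is moved stays moved. The work goes in short steps, Python scripts to look and compute and a tool call to move; the robot and the scene stay as the last step left them, time stands still between calls to the robot, and variables do not carry over. Pictures are saved under pics/ and viewed, about 8 in all and at most 12, crops included, and the job is handed in when it is done.

Besides the shell and the picture viewer there is one more tool, called after ">>>" by a JSON object that holds its "op" and its "data", one argument or row to a line. carry_out: Moves the arm, as the interface text tells. Its arguments: {"type":"object","properties":{"commands":{"type":"array","items":{"type":"number"}},"force":{"type":"number"}},"required":["commands"]}

```bash
mkdir -p pics; ls; cat > h.py <<'E'
import numpy as np,cv2
from station import ctrl,viewer,ticket,nets
def pts(cam,depth,mask):
    i=viewer.camera_info(cam);v,u=np.nonzero(mask&(depth>0));z=depth[v,u]
    K=np.array([[i['fx'],0,i['cx']],[0,i['fy'],i['cy']],[0,0,1]])
    n=cv2.undistortPoints(np.c_[u,v].astype(float)[:,None],K,np.array(i['D'],float))[:,0]
    return (np.c_[n*z[:,None],z]-np.array(i['t']))@np.array(i['R'])
def proj(cam,X):
    i=viewer.camera_info(cam);K=np.array([[i['fx'],0,i['cx']],[0,i['fy'],i['cy']],[0,0,1]])
    return cv2.projectPoints(np.array(X,float),cv2.Rodrigues(np.array(i['R']))[0],np.array(i['t'],float),K,np.array(i['D'],float))[0][:,0]
E
python3 - <<'E'
from h import *
print(ctrl.get_obs())
for c in ['scene','top']:
    p,d=viewer.camera(c);cv2.imwrite(f'pics/{c}0.png',p);np.save(f'{c}.npy',d)
    for t in ['bin','scoop','scoop_grip','bowl','pebble0_center','spool','secateurs','tape_roll']:
        for r in nets.silhouettes(c,t)[:6]:
            P=pts(c,d,r['region']);
            print(c,t,round(r['confidence'],2),np.round(r['extent']),P.shape[0],np.median(P,0).round(3),np.percentile(P,2,axis=0).round(3),np.percentile(P,98,axis=0).round(3))
E
```

```text
pics
{'time_s': 0.0, 'qpos': array([ 1.26241770e+00,  3.00456846e-01,  1.52157366e+00, -3.21280031e-06,
        1.32068474e+00, -6.66011161e-02]), 'joint_vel': array([-0.00047445,  0.00141173, -0.00057871,  0.00042188,  0.00236542,
        0.00183508]), 'tau': array([ 2.04812983e-03, -5.31811059e+01, -3.52730048e+01,  7.09532993e-02,
        2.44644616e-02, -1.25809993e-04]), 'ee_pos': array([0.13161231, 0.53375737, 0.20489729]), 'eef_rot': array([-3.14152105e+00,  1.12031064e-03,  1.32901966e+00]), 'force': array([ 0.44175352, -1.18762521, -0.36160894]), 'moment': array([ 0.00363814, -0.01053285, -0.03584398]), 'grip_width': 0.09377851619222251}
scene bin 0.78 [186. 150. 275. 219.] 3244 [0.589 0.078 0.025] [ 0.468 -0.081  0.013] [0.693 0.207 0.075]
scene scoop 0.97 [213. 225. 258. 271.] 1121 [ 0.431 -0.208  0.005] [ 0.384 -0.271 -0.003] [ 0.483 -0.15   0.124]
scene scoop_grip 0.64 [212. 223. 256. 272.] 1150 [ 0.432 -0.207  0.005] [ 0.384 -0.271 -0.003] [ 0.485 -0.117  0.124]
scene bowl 0.83 [246. 262. 305. 316.] 2553 [ 0.464 -0.404  0.01 ] [ 0.365 -0.504  0.   ] [ 0.537 -0.331  0.06
[... 499 characters left out ...]
1] [ 0.471 -0.076  0.008] [0.697 0.213 0.077]
top scoop 0.69 [278. 227. 310. 256.] 795 [ 0.437 -0.208  0.006] [ 0.388 -0.271 -0.004] [ 0.483 -0.15   0.128]
top scoop_grip 0.74 [276. 226. 309. 255.] 780 [ 0.437 -0.207  0.006] [ 0.387 -0.271 -0.004] [ 0.483 -0.149  0.128]
top bowl 0.69 [324. 212. 375. 262.] 1886 [ 0.452 -0.426  0.01 ] [ 0.369 -0.501 -0.001] [ 0.537 -0.332  0.07 ]
top spool 0.63 [232. 132. 251. 157.] 500 [0.818 0.002 0.05 ] [ 0.775 -0.041  0.003] [0.863 0.045 0.058]
top secateurs 0.66 [220. 236. 229. 282.] 301 [0.384 0.063 0.011] [ 0.252  0.044 -0.276] [0.446 0.095 0.019]
top tape_roll 0.73 [143. 238. 169. 267.] 312 [0.393 0.332 0.04 ] [ 0.349  0.28  -0.004] [0.434 0.371 0.054]
```

```bash
python3 - <<'E'
import cv2,numpy as np
t=cv2.imread('pics/top0.png')[125:275,135:385];s=cv2.imread('pics/scene0.png')[140:325,140:310]
cv2.imwrite('pics/a.png',cv2.resize(t,None,fx=3.2,fy=3.2,interpolation=cv2.INTER_CUBIC));cv2.imwrite('pics/b.png',cv2.resize(s,None,fx=3.2,fy=3.2,interpolation=cv2.INTER_CUBIC))
E
```

```text
(no output)
```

View pics/a.png

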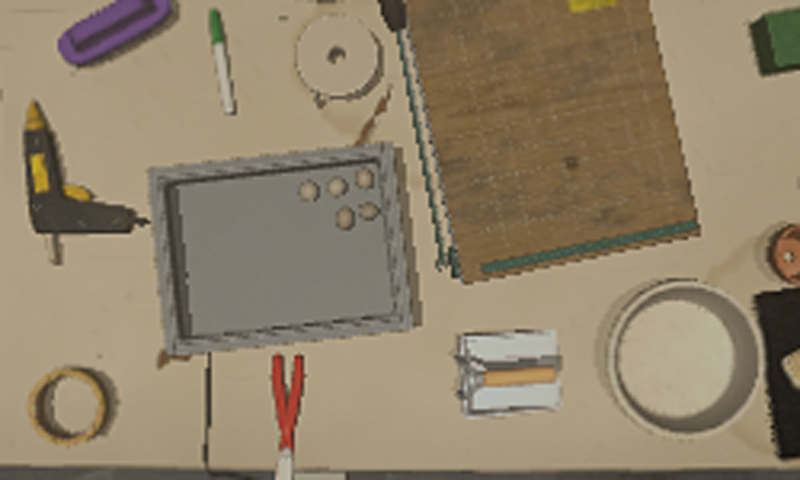

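View pics/b.png

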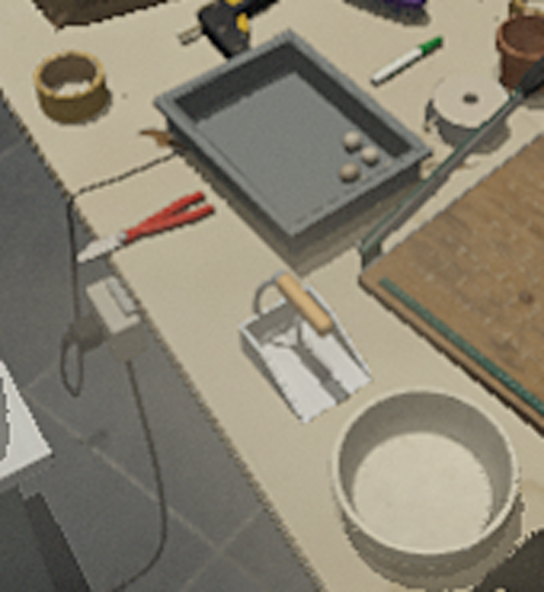

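```bash
cat > m.py <<'E'
from h import *
def run(c,d,things):
    out={}
    P=pts(c,d,np.ones(d.shape,bool)); out['P']=P
    return out
E
python3 - <<'E'
from h import *
for c in ['top','scene']:
    d=np.load(c+'.npy');P=pts(c,d,np.ones(d.shape,bool))
    i=viewer.camera_info(c);print(c,'cam pos',(-np.array(i['R']).T@i['t']).round(3),i['fx'])
    def box(x0,x1,y0,y1,z0,z1):return P[(P[:,0]>x0)&(P[:,0]<x1)&(P[:,1]>y0)&(P[:,1]<y1)&(P[:,2]>z0)&(P[:,2]<z1)]
    b=box(.3,.6,-.1,-.3,-.02,.02); 
    t=box(.36,.40,-.12,.0,-.02,.02);print('bench z',np.median(t[:,2]))
    r=box(.44,.74,-.12,.25,.06,.085);print('rim',len(r),np.median(r[:,2]),cv2.minAreaRect(r[:,:2].astype(np.float32)))
    f=box(.5,.64,-.0,.16,.0,.03);print('floor',np.median(f[:,2]))
    fz=np.median(f[:,2])
    pb=box(.58,.70,-.08,.09,fz+.009,fz+.03)
    print('peb',len(pb))
    # project grid cluster
    q=np.round(pb[:,:2]/.001).astype(int);q-=q.min(0);im=np.zeros(q.max(0)+1,np.uint8);im[q[:,0],q[:,1]]=255
    im=cv2.dilate(im,np.ones((3,3)));n,l=cv2.connectedComponents(im)
    for k in range(1,n):
        s=pb[l[q[:,0],q[:,1]]==k]
        if len(s)>5:print(len(s),s.mean(0).round(4),s.min(0).round(3),s.max(0).round(3))
    for n,(x0,x1,y0,y1,z0,z1) in dict(grip=(.38,.5,-.3,-.12,.1,.14),scoop=(.36,.5,-.3,-.13,.012,.06),bowl=(.33,.58,-.55,-.31,.058,.08),gui=(.45,.9,-.5,-.12,.015,.2)).items():
        g=box(x0,x1,y0,y1,z0,z1)
        if len(g)>5:print(n,len(g),g.min(0).round(4),g.max(0).round(4),np.median(g,0).round(4),cv2.minAreaRect(g[:,:2].astype(np.float32)),cv2.minEnclosingCircle(g[:,:2].astype(np.float32)))
E
```

```text
top cam pos [ 0.504 -0.044  1.635] 413.6379891314652
bench z 0.0005391158769824861
rim 1264 0.07199863489798913 ((0.5961958765983582, 0.04865288734436035), (0.2450542002916336, 0.34049415588378906), 6.861625671386719)
floor 0.019440589071796688
peb 163
grip 148 [ 0.4175 -0.2524  0.1021] [ 0.4477 -0.1499  0.1306] [ 0.4368 -0.2016  0.123 ] ((0.43826737999916077, -0.20137718319892883), (0.029311977326869965, 0.10090748220682144), 7.187787055969238) ((0.4375545084476471, -0.20101314783096313), 0.05154599994421005)
scoop 121 [ 0.3695 -0.27    0.0121] [ 0.4985 -0.1426  0.0561] [ 0.4207 -0.1807  0.0412] ((0.43555688858032227, -0.20515753328800201), (0.12924911081790924, 0.12182842940092087), 4.962621212005615) ((0.43585506081581116, -0.20815524458885193), 0.07533913850784302)
bowl 398 [ 0.3616 -0.5485  0.0581] [ 0.58   -0.3231  0.0758] [ 0.4534 -0.4398  0.0655] ((0.48275136947631836, -0.4273468852043152), (0.18584352731704712, 0.24879206717014313), 70.18898010253906) ((0.48145008087158203, -0.43837353587150574), 0.131145641207695)
gui 6525 [ 0.4504 -0.4998  0.0151] [ 0.9    -0.1216  0.0954]
[... 1440 characters left out ...]
0317] ((0.4346560835838318, -0.2087429314851761), (0.10024265199899673, 0.11745516210794449), 3.8382678031921387) ((0.4347686469554901, -0.20895610749721527), 0.07475195825099945)
bowl 548 [ 0.3567 -0.5493  0.058 ] [ 0.5794 -0.3234  0.0739] [ 0.4587 -0.424   0.0644] ((0.4583800733089447, -0.44547736644744873), (0.1914920210838318, 0.2469312846660614), 14.869144439697266) ((0.48035258054733276, -0.44216322898864746), 0.13186690211296082)
gui 6341 [ 0.4503 -0.4999  0.015 ] [ 0.8999 -0.12    0.0725] [ 0.6901 -0.2925  0.0269] ((0.6753285527229309, -0.3093567490577698), (0.45038267970085144, 0.37915104627609253), 0.29573944211006165) ((0.6783995628356934, -0.3125222325325012), 0.2874169945716858)
```

```bash
cat > fit.py <<'E'
from h import *
from scipy.optimize import minimize
def rays(cam,u,v):
    i=viewer.camera_info(cam);K=np.array([[i['fx'],0,i['cx']],[0,i['fy'],i['cy']],[0,0,1]])
    n=cv2.undistortPoints(np.c_[u,v].astype(float)[:,None],K,np.array(i['D'],float))[:,0]
    R=np.array(i['R']);return -R.T@np.array(i['t']),np.c_[n,np.ones(len(n))]@R
def plane(cam,u,v,z):
    C,D=rays(cam,u,v);return (C+D*((z-C[2])/D[:,2])[:,None])[:,:2]
def rect(X,p,a,b):   # signed distance, + inside
    c,s=np.cos(p[2]),np.sin(p[2]);d=X-p[:2];return np.minimum(a-abs(d@[c,s]),b-abs(d@[-s,c]))
sg=lambda x:1/(1+np.exp(-np.clip(x/.0015,-50,50)))
def fit(X,L,model,p0):
    f=lambda p:((model(X,p)-L)**2).sum()
    r=minimize(f,p0,method='Nelder-Mead',options=dict(initial_simplex=np.array([p0]+[np.array(p0)+np.eye(len(p0))[k]*(.01 if k<2 else .05) for k in range(len(p0))]),xatol=1e-5,fatol=1e-3,maxiter=2000));return r.x,r.fun,L.sum()
ring=lambda X,p:sg(rect(X,p,.147,.112))*(1-sg(rect(X,p,.130,.095)))
bowl=lambda X,p:sg(.096-np.hypot(*(X-p[:2]).T))*(1-sg(np.hypot(*(X-p[:2]).T)*-1+.085))
V,U=np.mgrid[:384,:512];U=U.ravel();V=V.ravel()
E
python3 - <<'E'
from fit import *
for c in ['top','scene']:
    d=np.load(c+'.npy');im=cv2.imread(f'pics/{c}0.png')
    P=np.zeros((384*512,3));ok=(d.ravel()>0);P[ok]=pts(c,d,np.ones(d.shape,bool))
    X=plane(c,U,V,.072);m=ok&(rect(X,[.59,.065,-1.46],.165,.13)>0)
    print(c,'bin',fit(X[m],((P[m,2]>.062)&(P[m,2]<.08)).astype(float),ring,[.59,.065,-1.46]))
    X=plane(c,U,V,.066);m=ok&(np.hypot(*(X-[.453,-.418]).T)<.115)
    print('bowl',fit(X[m],((P[m,2]>.058)&(P[m,2]<.075)).astype(float),bowl,[.453,-.418]))
    X=plane(c,U,V,.120);m=ok&(rect(X,[.435,-.204,-1.45],.058,.03)>0)
    b,g,r=im.reshape(-1,3)[m].astype(float).T
    w=((r-b)>60).astype(float);print('wood',w.sum(),(r-b)[w>0].mean() if w.sum() else 0)
    # simple: orange & high
    L=((P[m,2]>.105)&(P[m,2]<.135)).astype(float);print('grip depth',fit(X[m],L,lambda X,p:sg(rect(X,p,.043,.0095)),[.435,-.204,-1.45]),'color',fit(X[m],w,lambda X,p:sg(rect(X,p,.043,.0095)),[.435,-.204,-1.45]))
    X=plane(c,U,V,.03);m=(rect(X,[.62,-.01,-1.46],.07,.085)>0)&ok
    hsv=im.reshape(-1,3).astype(float);rb=(hsv[:,2]-hsv[:,0]);M=(m&(rb>25)&(P[:,2]<.06)).reshape(384,512).astype(np.uint8)
    n,l,s,ce=cv2.connectedComponentsWithStats(M,connectivity=4)
    for k in range(1,n):
        if s[k,4]>5:print('peb',s[k,4],ce[k].round(1),plane(c,ce[k:k+1,0],ce[k:k+1,1],.03).round(4))
E
```

```text
top bin (array([ 0.58338971,  0.06859597, -1.45456574]), np.float64(101.92639637041822), np.float64(1177.0))
bowl (array([ 0.45406603, -0.41490178]), np.float64(71.6148248956678), np.float64(371.0))
wood 101.0 84.16831683168317
grip depth (array([ 0.43545079, -0.20503446, -1.50228326]), np.float64(20.90200192210743), np.float64(143.0)) color (array([ 0.43607471, -0.21071908, -1.49118165]), np.float64(14.033357767217343), np.float64(101.0))
peb 8 [259.  179.5] [[ 0.6753 -0.0726]]
peb 24 [248.1 180.3] [[ 0.6718 -0.0302]]
peb 23 [239.6 183. ] [[0.6614 0.0029]]
peb 26 [231.  184.5] [[0.6552 0.0364]]
peb 7 [260. 188.] [[ 0.642  -0.0767]]
peb 19 [249.6 190.5] [[ 0.632  -0.0363]]
peb 24 [242.3 192.7] [[ 0.6233 -0.0078]]
peb 7 [261. 198.] [[ 0.603  -0.0807]]
scene bin (array([ 0.57984908,  0.06369424, -1.45574985]), np.float64(147.6830880823108), np.float64(940.0))
bowl (array([ 0.45045329, -0.41935699]), np.float64(85.67642738875661), np.float64(516.0))
wood 83.0 73.5421686746988
grip depth (array([ 0.43168118, -0.2137679 , -1.48003904]), np.float64(30.410489666746088), np.float64(158.0)) color (array([ 0.43416612, -0.20877587, -1.4979672 ]), np.float64(17.80232826637083), np.float64(83.0))
peb 11 [249.4 182.6] [[0.6559 0.0426]]
peb 14 [254.9 187.5] [[0.6601 0.007 ]]
peb 18 [248.7 192.6] [[ 0.6233 -0.0038]]
peb 15 [272.3 193.3] [[ 0.7025 -0.0578]]
```

>>> {"op": "carry_out", "data": {
  "commands": [0,24.8,-18.4,0,0,0,-0.75,0,24.8,-18.4,0,0,0,-0.75,0,24.8,-18.4,0,0,0,-0.75,0,24.8,-18.4,0,0,0,-0.75,0,24.8,-18.4,0,0,0,-0.75,0,24.8,-18.4,0,0,0,-0.75,0,24.8,-18.4,0,0,0,-0.75,0,32.8,-48.4,0,0,0,-1.253,0,32.8,-48.4,0,0,0,-1.253,0,32.8,-48.4,0,0,0,-1.253,0,32.8,-48.4,0,0,0,-1.253,0,32.8,-48.4,0,0,0,-1.253],
  "force": 50
}}

```text
time_s: 1.9
ee_pos: [0.4264, 0.1588, 0.2057]
eef_rot: [-3.141, -0.001, 0.068]
force: [1.2, 0.6, 0.9]
grip_width: 0.0468
```

>>> {"op": "carry_out", "data": {
  "commands": [0,0.9,-36.9,0,0,0,0.008,0,0.9,-36.9,0,0,0,0.008,0,0.9,-36.9,0,0,0,0.008,0,0.9,-36.9,0,0,0,0.008,0,0.9,-36.9,0,0,0,0.008,0,0.9,-36.9,0,0,0,0.008,0,0.9,-36.9,0,0,0,0.008,0,0.9,-36.9,0,0,0,0.008,0,0.9,-36.9,0,0,0,0.008,0,0.9,-36.9,0,0,0,0.008,0,0.9,-36.9,-2.0,0,0,0.008,0,0.9,-36.9,-4.5,0,0,0.008]
}}

```text
time_s: 2.9
ee_pos: [0.4359, -0.2111, 0.1614]
eef_rot: [3.14, -0.003, 0.074]
force: [0.3, -0.7, -0.9]
grip_width: 0.0473
```

```bash
python3 - <<'E'
from h import *
o=ctrl.get_obs();print(o['ee_pos'],o['qpos'].round(3))
p,d=viewer.camera('scene');a=cv2.resize(p[180:290,180:300],None,fx=4,fy=4,interpolation=cv2.INTER_CUBIC)
for X,col in(([o['ee_pos']],(0,0,255)),([o['ee_pos']+[0,0,.019]],(255,0,0)),([[.4351,-.2097,.112]],(0,255,0))):
    q=(proj('scene',X)[0]-[180,180])*4;cv2.circle(a,tuple(int(t) for t in q),3,col,-1)
p,d=viewer.camera('top');b=cv2.resize(p[195:285,250:360],None,fx=4,fy=4,interpolation=cv2.INTER_CUBIC)
w=np.zeros((440,920,3),np.uint8);w[:440,:480]=a;w[:360,480:]=b;cv2.imwrite('pics/c.png',cv2.resize(w,(800,383)))
E
```

```text
[ 0.43591259 -0.21106461  0.16137158] [-0.527  0.195  1.759  0.     1.184 -0.601]
```

View pics/c.png

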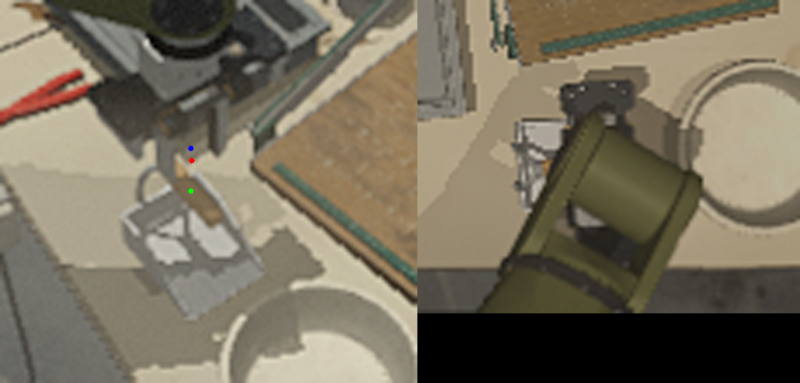

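>>> {"op": "carry_out", "data": {
  "commands": [0,0,0,-3.5,0,0,0,0,0,0,-6.8,0,0,0,0,0,0,-6.8,0,0,0,1,0,0,-6.8,0,0,0,1,0,0,-6.8,0,0,0,1,0,0,-6.8,0,0,0,1,0,0,-6.8,0,0,0,1,0,0,-6.8,0,0,0],
  "force": 58
}}

```text
time_s: 3.67
ee_pos: [0.4346, -0.2097, 0.0912]
eef_rot: [-3.14, 0.002, 0.075]
force: [1.8, -4.0, 5.5]
grip_width: 0.0188
```

>>> {"op": "carry_out", "data": {
  "commands": [1,0,0,3,0,0,0,1,0,0,7,0,0,0,1,0,0,11,0,0,0,1,1.8,3.2,13,0,0,0.01,1,3.7,6.6,13,0,0,0.02,1,5.6,10,13,0,0,0.04,1,7.5,13.4,13,0,0,0.04,1,9.4,16.8,13,0,0,0.04,1,11.3,20.2,13,0,0,0.04,1,13.2,23.6,13,0,0,0.04,1,15.1,27,13,0,0,0.04,1,17,30.4,13,0,0,0.04]
}}

```text
time_s: 4.67
ee_pos: [0.605, 0.0963, 0.2215]
eef_rot: [-3.14, 0.002, 0.116]
force: [0.0, -0.8, -2.5]
grip_width: 0.0187
```

>>> {"op": "carry_out", "data": {
  "commands": [1,1.4,2.4,-4,0,0,0,1,1.4,2.4,-4,0,0,0,1,1.4,2.4,-4,0,0,0]
}}

```text
time_s: 4.92
ee_pos: [0.618, 0.1215, 0.1786]
eef_rot: [-3.14, 0.007, 0.118]
force: [-1.0, 0.6, -1.8]
grip_width: 0.0187
```

```bash
python3 - <<'E'
from h import *
o=ctrl.get_obs();print(o['ee_pos'],o['eef_rot'],o['force'],o['moment'])
w=np.zeros((600,800,3),np.uint8)
for k,(c,x,y) in enumerate((('scene',170,120),('top',170,150))):
    p,d=viewer.camera(c);cv2.imwrite(f'pics/{c}1.png',p);np.save(f'{c}1.npy',d);w[:480,k*400:k*400+400]=cv2.resize(p[y:y+120,x:x+100],(400,480),interpolation=cv2.INTER_CUBIC)
cv2.imwrite('pics/d.png',w[:480])
E
```

```text
[0.61804514 0.121486   0.17860501] [-3.13992219  0.00713819  0.11764273] [-0.98840886  0.57912673 -1.82633999] [-0.16955164  0.06424027  0.0293603 ]
```

View pics/d.png

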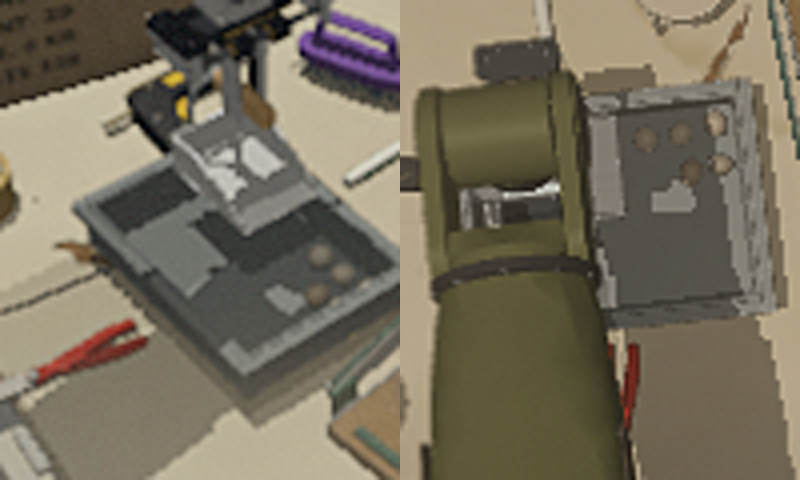

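```bash
python3 - <<'E'
from fit import *
th=-1.455;ex=np.array([np.cos(th),np.sin(th)]);ey=np.array([-ex[1],ex[0]])
for c,bc in(('top',[.5834,.0686]),('scene',[.5798,.0637])):
    d=np.load(c+'1.npy');P=pts(c,d,np.ones(d.shape,bool))
    q=np.c_[(P[:,:2]-bc)@ex,(P[:,:2]-bc)@ey,P[:,2]]
    m=(q[:,2]>.083)&(q[:,2]<.106)&(q[:,0]>-.06)&(q[:,0]<.05)&(abs(q[:,1]-.045)<.08);s=q[m]
    f=s[s[:,0]>-.03]
    print(c,len(s),'x max',np.sort(s[:,0])[-12:].round(4),'y lo',np.sort(f[:,1])[:8].round(4),'y hi',np.sort(f[:,1])[-8:].round(4),np.median(f[:,2]))
g=np.array([.618,.1215]);
for bc in([.5834,.0686],[.5816,.0661],[.5798,.0637]):print('pred lip x,y',(g-bc)@ex+.062,(g-bc)@ey)
E
```

```text
top 194 x max [0.014  0.0143 0.0143 0.0145 0.0146 0.0148 0.0148 0.0148 0.0152 0.0154
 0.0156 0.0159] y lo [-0.0083 -0.008  -0.0075 -0.0074 -0.0053 -0.0053 -0.0049 -0.0044] y hi [0.0841 0.0858 0.0858 0.0859 0.0859 0.0859 0.0886 0.0893] 0.09231038214839668
scene 301 x max [0.0084 0.0086 0.0088 0.0092 0.0092 0.0097 0.0107 0.0108 0.011  0.0117
 0.012  0.0121] y lo [-0.0074 -0.0068 -0.0063 -0.0062 -0.0053 -0.0053 -0.005  -0.0049] y hi [0.089  0.0895 0.0895 0.0902 0.0903 0.091  0.0913 0.092 ] 0.08997124131648072
pred lip x,y 0.013451871425417504 0.04048023235982971
pred lip x,y 0.011176581585560917 0.04255702222513757
pred lip x,y 0.009000622055053073 0.044622258318564215
```

>>> {"op": "carry_out", "data": {
  "commands": [1,0.2,0,-2.5,0,-0.005,0,1,0.2,0,-5,0,-0.005,0,1,0.2,0,-6.2,0,-0.005,0,1,0.2,0,-6.7,0,-0.005,0,1,0.2,0,-6.85,0,-0.005,0,1,0.2,0,-6.9,0,-0.005,0]
}}

```text
time_s: 5.52
ee_pos: [0.6214, 0.1193, 0.1147]
eef_rot: [-3.141, -0.005, 0.115]
force: [1.2, 0.1, -1.4]
grip_width: 0.0187
```

>>> {"op": "carry_out", "data": {
  "commands": [1,-0.1,0,-0.4,0,0.003,0,1,-0.1,0,-0.5,0,0.003,0,1,-0.1,0,-0.5,0,0.003,0,1,-0.1,0,-0.5,0,0.003,0]
}}

```text
time_s: 5.85
ee_pos: [0.6208, 0.1193, 0.1105]
eef_rot: [-3.14, -0.003, 0.115]
force: [1.4, -0.8, 0.7]
grip_width: 0.019
```

>>> {"op": "carry_out", "data": {
  "commands": [1,0,0,-0.15,0,0.003,0,1,0.09,-0.8,-0.2,0,0.003,0,1,0.18,-1.6,-0.2,0,0.003,0,1,0.27,-2.4,-0.2,0,0.003,0,1,0.37,-3.2,-0.2,0,0.003,0,1,0.46,-4.0,-0.2,0,0.003,0,1,0.55,-4.8,-0.2,0,0.003,0,1,0.65,-5.6,-0.2,0,0.003,0]
}}

```text
time_s: 6.52
ee_pos: [0.6283, 0.064, 0.1103]
eef_rot: [-3.139, -0.003, 0.115]
force: [0.4, 6.4, 9.7]
grip_width: 0.0184
```

```bash
python3 - <<'E'
from h import *
o=ctrl.get_obs();print(o['ee_pos'],o['eef_rot'],o['force'],o['moment'])
w=np.zeros((600,800,3),np.uint8)
for k,(c,x,y) in enumerate((('scene',210,130),('top',190,150))):
    p,d=viewer.camera(c);cv2.imwrite(f'pics/{c}2.png',p);w[:480,k*400:k*400+400]=cv2.resize(p[y:y+96,x:x+80],(400,480),interpolation=cv2.INTER_CUBIC)
cv2.imwrite('pics/e.png',w[:480])
E
```

```text
[0.62827102 0.06402136 0.11034271] [-3.13865014 -0.00348517  0.11516165] [0.4429068  6.4121908  9.65700665] [ 1.00952383  0.34914251 -0.15366719]
```

View pics/e.png

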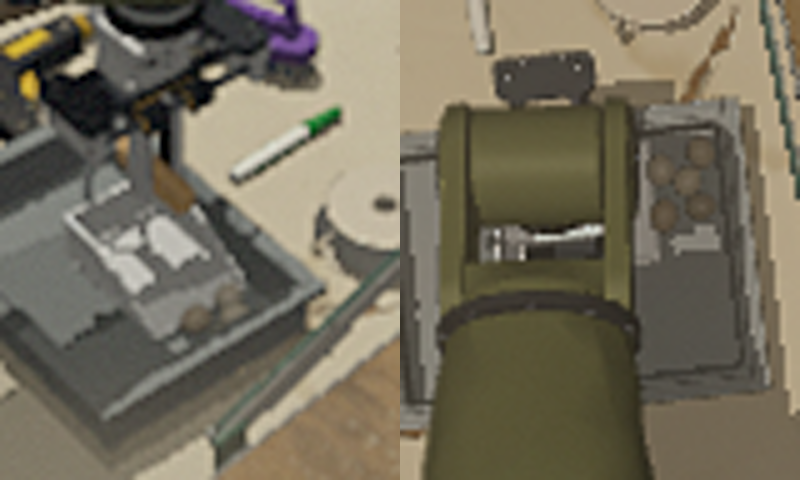

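>>> {"op": "carry_out", "data": {
  "commands": [1,0.09,-0.8,-0.15,0,0.003,0,1,0.18,-1.6,-0.15,0,0.003,0,1,0.27,-2.4,-0.15,0,0.003,0,1,0.37,-3.2,-0.15,0,0.003,0,1,0.46,-4.0,-0.15,0,0.003,0,1,0.55,-4.8,-0.15,0,0.003,0,1,0.65,-5.4,-0.15,0,0.003,0,1,0.67,-5.7,-0.15,0,0.003,0]
}}

```text
time_s: 7.28
ee_pos: [0.6361, 0.0064, 0.1106]
eef_rot: [-3.138, -0.004, 0.114]
force: [-1.1, 11.6, 14.3]
grip_width: 0.0186
```

```bash
python3 - <<'E'
from h import *
o=ctrl.get_obs();print(o['ee_pos'],o['eef_rot'],o['force'],o['moment'])
w=np.zeros((600,800,3),np.uint8)
for k,(c,x,y) in enumerate((('scene',210,130),('top',190,150))):
    p,d=viewer.camera(c);cv2.imwrite(f'pics/{c}3.png',p);w[:480,k*400:k*400+400]=cv2.resize(p[y:y+96,x:x+80],(400,480),interpolation=cv2.INTER_CUBIC)
cv2.imwrite('pics/f.png',w[:480])
E
```

```text
[0.63613676 0.00639837 0.11059472] [-3.13790066 -0.0037574   0.11388705] [-1.14477618 11.56582969 14.30313987] [ 2.3778328   0.78755714 -0.14562106]
```

View pics/f.png

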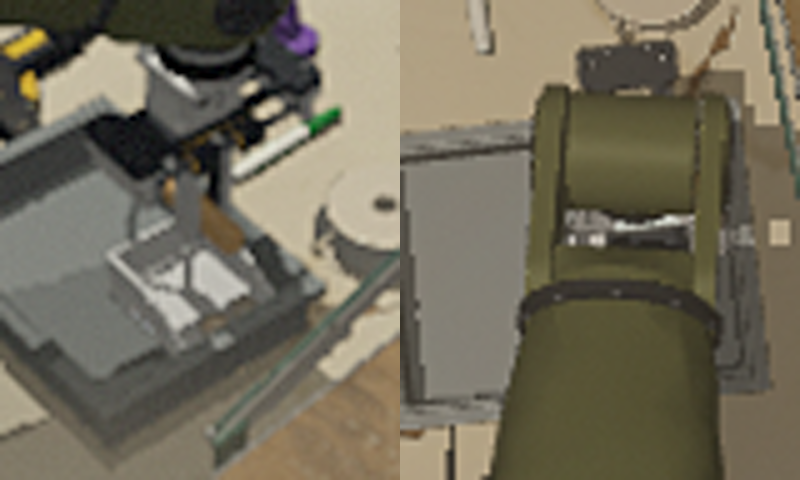

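>>> {"op": "carry_out", "data": {
  "commands": [1,0.05,-0.4,-0.1,0,0,0,1,0.05,-0.4,-0.1,0,0,0,1,0.0,0.25,0.34,-0.05,-0.006,0,1,-0.07,0.67,0.65,-0.1,-0.012,0,1,-0.12,1.08,0.95,-0.15,-0.017,0,1,-0.17,1.47,1.2,-0.2,-0.023,0,1,-0.22,1.85,1.45,-0.25,-0.029,0,1,-0.26,2.2,1.7,-0.3,-0.035,0,1,-0.26,2.2,2.5,-0.3,-0.035,0,1,-0.26,2.2,3.5,-0.3,-0.035,0,1,-0.26,2.2,5,-0.3,-0.035,0,1,-0.26,2.2,6.5,-0.3,-0.035,0]
}}

```text
time_s: 8.38
ee_pos: [0.6334, 0.0282, 0.1769]
eef_rot: [2.846, -0.004, 0.115]
force: [0.9, -0.3, -3.0]
grip_width: 0.0184
```

```bash
python3 - <<'E'
from h import *
o=ctrl.get_obs();print(o['ee_pos'],o['eef_rot'],o['force'],o['moment'],o['qpos'].round(2))
w=np.zeros((600,800,3),np.uint8)
for k,(c,x,y) in enumerate((('scene',210,120),('top',190,150))):
    p,d=viewer.camera(c);cv2.imwrite(f'pics/{c}4.png',p);w[:480,k*400:k*400+400]=cv2.resize(p[y:y+96,x:x+80],(400,480),interpolation=cv2.INTER_CUBIC)
cv2.imwrite('pics/g.png',w[:480])
E
```

```text
[0.63340377 0.02820504 0.17685546] [ 2.84560735 -0.00393103  0.11455145] [ 0.87777276 -0.29526404 -2.9820215 ] [ 0.18215022  0.04015819 -0.02390537] [ 0.11  0.52  1.31 -0.31  1.32  0.08]
```

View pics/g.png

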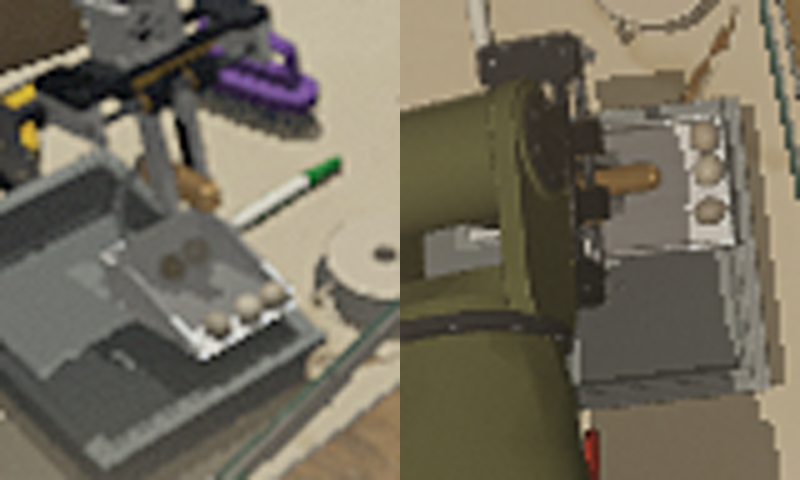

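>>> {"op": "carry_out", "data": {
  "commands": [1,0,0.2,1.5,-0.04,-0.005,0,1,0,0.4,3,-0.08,-0.01,0,1,0,0.6,4.5,-0.12,-0.014,0,1,0,0.6,6,-0.16,-0.02,0,1,0,0.6,7,-0.2,-0.024,0,1,0,0.6,7,-0.2,-0.024,0,1,0,0.6,7,-0.2,-0.024,0]
}}

```text
time_s: 9.07
ee_pos: [0.6344, 0.0342, 0.2483]
eef_rot: [2.646, -0.009, 0.116]
force: [0.2, -0.5, -2.0]
grip_width: 0.0189
```

```bash
python3 - <<'E'
from h import *
o=ctrl.get_obs();print(o['ee_pos'],o['eef_rot'],o['force'],o['moment'],o['qpos'].round(2))
w=np.zeros((600,800,3),np.uint8)
for k,(c,x,y) in enumerate((('scene',210,100),('top',190,150))):
    p,d=viewer.camera(c);cv2.imwrite(f'pics/{c}5.png',p);w[:480,k*400:k*400+400]=cv2.resize(p[y:y+96,x:x+80],(400,480),interpolation=cv2.INTER_CUBIC)
cv2.imwrite('pics/i.png',w[:480])
E
```

```text
[0.6344451  0.03417107 0.24829892] [ 2.64570903 -0.00920353  0.11640321] [ 0.17333144 -0.53762048 -1.99079288] [ 0.50244415  0.16106363 -0.04746547] [ 0.2   0.49  1.23 -0.5   1.47  0.15]
```

View pics/i.png

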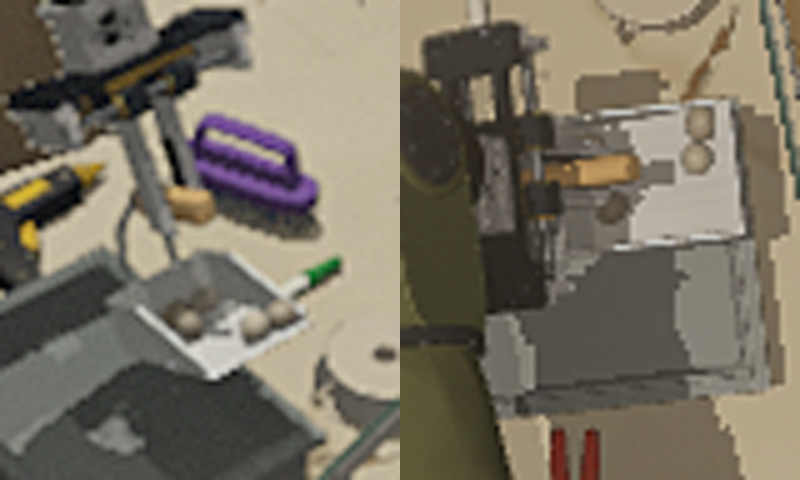

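```bash
cat > plan.py <<'E'
import numpy as np
from scipy.spatial.transform import Rotation as Ro
def tcp(lip,z,yaw,th,zt=.091):
    m=np.array([np.cos(yaw-np.pi/2),np.sin(yaw-np.pi/2)]);h=-.062*np.cos(th)+zt*np.sin(th);v=.062*np.sin(th)+zt*np.cos(th)
    return np.r_[np.array(lip)+h*m,z+v]
def rows(ref,seq,g=1):
    o=[]
    for p,r in seq:
        rv=(Ro.from_euler('xyz',r)*Ro.from_euler('xyz',ref[1]).inv()).as_rotvec();d=(np.array(p)-ref[0])*100
        o+=[g]+[float(x) for x in d.round(2)]+[float(x) for x in rv.round(3)]
    print(o)
E
python3 - <<'E'
from plan import *
from station import ctrl
o=ctrl.get_obs();p0,r0=o['ee_pos'],o['eef_rot']
A=tcp([.4625,-.4061],.165,-.75,-.5);print(A)
s=lambda t:t*t*(3-2*t)
seq=[(p0+(A-p0)*s(k/22),[np.pi-.496,-.005,.116+(-.75-.116)*s(k/22)]) for k in range(1,23)]+[(A,[np.pi-.496,0,-.75])]*2
rows((p0,r0),seq[:12]);rows(seq[11],seq[12:])
E
```

```text
[ 0.52932639 -0.3343668   0.21513563]
[1, -0.06, -0.22, -0.02, -0.0, 0.003, -0.005, 1, -0.24, -0.86, -0.08, -0.0, 0.003, -0.02, 1, -0.53, -1.87, -0.17, -0.0, 0.003, -0.044, 1, -0.91, -3.21, -0.29, -0.0, 0.003, -0.075, 1, -1.38, -4.84, -0.43, 0.0, 0.003, -0.113, 1, -1.92, -6.72, -0.6, 0.0, 0.003, -0.158, 1, -2.51, -8.81, -0.78, 0.0, 0.003, -0.207, 1, -3.15, -11.06, -0.98, 0.0, 0.003, -0.26, 1, -3.83, -13.44, -1.19, 0.0, 0.003, -0.316, 1, -4.53, -15.9, -1.41, 0.0, 0.003, -0.374, 1, -5.25, -18.4, -1.64, 0.001, 0.003, -0.433, 1, -5.96, -20.91, -1.86, 0.001, 0.003, -0.492]
[1, -0.7, -2.46, -0.22, -0.0, 0.0, -0.058, 1, -1.38, -4.84, -0.43, 0.0, -0.0, -0.114, 1, -2.02, -7.09, -0.63, -0.0, -0.0, -0.167, 1, -2.62, -9.18, -0.82, 0.0, 0.0, -0.216, 1, -3.15, -11.06, -0.98, -0.0, -0.0, -0.26, 1, -3.62, -12.69, -1.13, -0.0, 0.0, -0.299, 1, -4.0, -14.03, -1.25, -0.0, 0.0, -0.33, 1, -4.29, -15.04, -1.34, 0.0, -0.0, -0.354, 1, -4.47, -15.68, -1.39, 0.0, 0.0, -0.369, 1, -4.53, -15.9, -1.41, -0.0, -0.0, -0.374, 1, -4.53, -15.9, -1.41, 0.003, 0.004, -0.374, 1, -4.53, -15.9, -1.41, 0.003, 0.004, -0.374]
```

>>> {"op": "carry_out", "data": {
  "commands": [1,-0.1,-0.2,0,0,0,-0.005,1,-0.2,-0.9,0,0,0,-0.02,1,-0.5,-1.9,0,0,0,-0.045,1,-0.9,-3.2,0,0,0,-0.075,1,-1.4,-4.8,0,0,0,-0.115,1,-1.9,-6.7,0,0,0,-0.16,1,-2.5,-8.8,0,0,0,-0.21,1,-3.2,-11.1,0,0,0,-0.26,1,-3.8,-13.4,0,0,0,-0.315,1,-4.5,-15.9,0,0,0,-0.375,1,-5.2,-18.4,0,0,0,-0.43,1,-6.0,-20.9,0,0,0,-0.49]
}}

```text
time_s: 10.17
ee_pos: [0.5731, -0.1777, 0.248]
eef_rot: [2.645, -0.009, -0.38]
force: [0.8, -0.9, -3.7]
grip_width: 0.0181
```

```bash
python3 - <<'E'
from plan import *
from station import ctrl
o=ctrl.get_obs();p0,r0=o['ee_pos'],o['eef_rot'];print(p0,r0,o['force'])
A=np.array([.529,-.334,.215])
s=lambda t:1-(1-t)**2
rows((p0,r0),[(p0+(A-p0)*s(min(1,k/10)),[np.pi-.496,0,r0[2]+(-.75-r0[2])*s(min(1,k/10))]) for k in range(1,13)])
E
```

```text
[ 0.57312358 -0.17774769  0.24798691] [ 2.6452933  -0.008523   -0.38008895] [ 0.78310248 -0.92867974 -3.71645553]
[1, -0.84, -2.97, -0.63, 0.004, 0.008, -0.07, 1, -1.59, -5.63, -1.19, 0.004, 0.008, -0.133, 1, -2.25, -7.97, -1.68, 0.004, 0.007, -0.189, 1, -2.82, -10.0, -2.11, 0.004, 0.007, -0.237, 1, -3.31, -11.72, -2.47, 0.005, 0.007, -0.277, 1, -3.71, -13.13, -2.77, 0.005, 0.007, -0.311, 1, -4.02, -14.22, -3.0, 0.005, 0.007, -0.337, 1, -4.24, -15.0, -3.17, 0.005, 0.007, -0.355, 1, -4.37, -15.47, -3.27, 0.005, 0.007, -0.366, 1, -4.41, -15.63, -3.3, 0.005, 0.007, -0.37, 1, -4.41, -15.63, -3.3, 0.005, 0.007, -0.37, 1, -4.41, -15.63, -3.3, 0.005, 0.007, -0.37]
```

>>> {"op": "carry_out", "data": {
  "commands": [1,-0.8,-3.0,-0.3,0,0.007,-0.07,1,-1.6,-5.6,-0.7,0,0.007,-0.135,1,-2.2,-8,-1.1,0,0.007,-0.19,1,-2.8,-10,-1.6,0,0.007,-0.235,1,-3.3,-11.7,-2.1,0,0.007,-0.28,1,-3.7,-13.1,-2.6,0,0.007,-0.31,1,-4,-14.2,-2.9,0,0.007,-0.335,1,-4.2,-15,-3.1,0,0.007,-0.355,1,-4.4,-15.5,-3.3,0,0.007,-0.365,1,-4.4,-15.6,-3.3,0,0.007,-0.37,1,-4.4,-15.6,-3.3,0,0.007,-0.37]
}}

```text
time_s: 11.08
ee_pos: [0.5293, -0.3336, 0.2151]
eef_rot: [2.642, -0.003, -0.75]
force: [-0.6, -0.6, -3.5]
grip_width: 0.0188
```

```bash
python3 - <<'E'
from h import *
from plan import *
o=ctrl.get_obs();p0,r0=o['ee_pos'],o['eef_rot'];print(p0,r0,o['force'],o['qpos'].round(2))
w=np.zeros((600,800,3),np.uint8)
for k,(c,x,y) in enumerate((('scene',225,210),('top',280,180))):
    p,d=viewer.camera(c);w[:480,k*400:k*400+400]=cv2.resize(p[y:y+120,x:x+100],(400,480),interpolation=cv2.INTER_CUBIC)
cv2.imwrite('pics/j.png',w[:480])
L=[.4625,-.4061];N=22
sq=[]
for k in range(1,N+1):
    th=-.496+1.646*k/N; z=.165 if th<0 else .165-.1*min(1,th/.45)
    sq.append((tcp(L,z,-.75,th),[np.pi+th,0,-.75]))
rows((p0,r0),sq[:11]);rows(sq[10],sq[11:]);print(sq[10],sq[-1])
E
```

```text
[ 0.52926478 -0.33357935  0.21507304] [ 2.64171319 -0.00276028 -0.75000146] [-0.63253822 -0.6186388  -3.5238071 ] [-0.42  0.57  1.19 -0.47  1.55  0.38]
[1, -0.28, -0.39, 0.76, 0.059, -0.052, 0.0, 1, -0.6, -0.72, 1.45, 0.114, -0.103, 0.0, 1, -0.94, -1.1, 2.1, 0.169, -0.154, 0.0, 1, -1.32, -1.5, 2.71, 0.224, -0.205, 0.0, 1, -1.73, -1.94, 3.27, 0.278, -0.256, 0.001, 1, -2.16, -2.41, 3.79, 0.333, -0.307, 0.001, 1, -2.62, -2.9, 3.64, 0.388, -0.358, 0.001, 1, -3.11, -3.42, 2.4, 0.443, -0.409, 0.001, 1, -3.61, -3.96, 1.1, 0.497, -0.46, 0.001, 1, -4.13, -4.52, -0.25, 0.552, -0.511, 0.001, 1, -4.67, -5.09, -1.66, 0.607, -0.562, 0.001]
[1, -0.55, -0.59, -1.47, 0.055, -0.051, -0.0, 1, -1.1, -1.18, -2.41, 0.109, -0.102, 0.0, 1, -1.66, -1.78, -2.34, 0.164, -0.153, 0.0, 1, -2.22, -2.38, -2.34, 0.219, -0.204, 0.0, 1, -2.78, -2.99, -2.39, 0.274, -0.255, -0.0, 1, -3.34, -3.58, -2.5, 0.328, -0.306, 0.0, 1, -3.89, -4.17, -2.68, 0.383, -0.357, 0.0, 1, -4.42, -4.75, -2.92, 0.438, -0.408, 0.0, 1, -4.95, -5.31, -3.21, 0.493, -0.459, 0.0, 1, -5.46, -5.86, -3.56, 0.547, -0.51, 0.0, 1, -5.95, -6.38, -3.97, 0.602, -0.561, 0.0]
(array([ 0.4825982 , -0.38452607,  0.19842588]), [3.468592653589793, 0, -0.75]) (array([ 0.42314538, -0.44834427,  0.15876372]), [4.2915926535897935, 0, -0.75])
```

View pics/j.png

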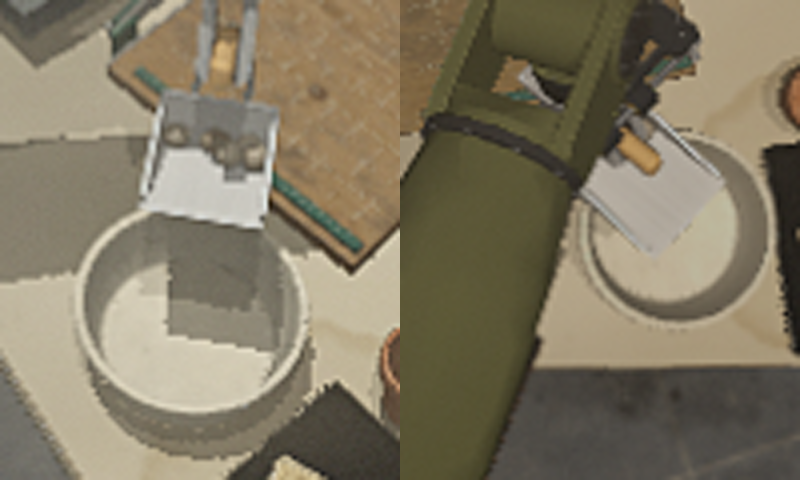

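>>> {"op": "carry_out", "data": {
  "commands": [1,-0.3,-0.4,0.8,0.059,-0.052,0,1,-0.6,-0.7,1.4,0.114,-0.103,0,1,-0.9,-1.1,2.1,0.169,-0.154,0,1,-1.3,-1.5,2.7,0.224,-0.205,0,1,-1.7,-1.9,3.3,0.278,-0.256,0,1,-2.2,-2.4,3.8,0.333,-0.307,0,1,-2.6,-2.9,3.6,0.388,-0.358,0,1,-3.1,-3.4,2.4,0.443,-0.409,0,1,-3.6,-4.0,1.1,0.497,-0.46,0,1,-4.1,-4.5,-0.3,0.552,-0.511,0,1,-4.7,-5.1,-1.7,0.607,-0.562,0]
}}

```text
time_s: 12.1
ee_pos: [0.4827, -0.3839, 0.1986]
eef_rot: [-2.811, -0.003, -0.749]
force: [1.7, 0.1, -4.1]
grip_width: 0.0187
```

```bash
python3 - <<'E'
from h import *
from plan import *
o=ctrl.get_obs();p0,r0=o['ee_pos'],o['eef_rot'];print(p0,r0,o['force'],o['qpos'].round(2))
th0=(r0[0]%(2*np.pi))-np.pi;print(th0)
L=[.4625,-.4061];N=11
sq=[]
for k in range(1,N+1):
    th=th0+(1.17-th0)*k/N; z=.165-.1*min(1,th/.45)
    sq.append((tcp(L,z,-.75,th),[np.pi+th,0,-.75]))
rows((p0,r0),sq)
E
```

```text
[ 0.48270961 -0.38385843  0.19862205] [-2.81138134e+00 -2.65153448e-03 -7.49373322e-01] [ 1.69312889  0.12530004 -4.05939465] [-0.87  0.46  1.35  0.33  1.38 -0.2 ]
0.3302113120664876
[1, -0.59, -0.69, -1.59, 0.058, -0.05, -0.001, 1, -1.16, -1.3, -2.42, 0.114, -0.102, -0.0, 1, -1.73, -1.91, -2.36, 0.169, -0.154, -0.0, 1, -2.3, -2.53, -2.36, 0.225, -0.206, -0.0, 1, -2.87, -3.14, -2.42, 0.281, -0.258, -0.0, 1, -3.44, -3.75, -2.55, 0.337, -0.31, -0.0, 1, -4.0, -4.35, -2.74, 0.393, -0.362, 0.0, 1, -4.54, -4.93, -2.99, 0.449, -0.414, 0.0, 1, -5.08, -5.5, -3.3, 0.505, -0.466, 0.0, 1, -5.59, -6.06, -3.68, 0.56, -0.518, 0.0, 1, -6.08, -6.58, -4.1, 0.616, -0.57, 0.001]
```

>>> {"op": "carry_out", "data": {
  "commands": [1,-0.6,-0.7,-1.6,0.058,-0.05,0,1,-1.2,-1.3,-2.4,0.114,-0.102,0,1,-1.7,-1.9,-2.4,0.169,-0.154,0,1,-2.3,-2.5,-2.4,0.225,-0.206,0,1,-2.9,-3.1,-2.4,0.281,-0.258,0,1,-3.4,-3.8,-2.5,0.337,-0.31,0,1,-4,-4.4,-2.7,0.393,-0.362,0,1,-4.5,-4.9,-3,0.449,-0.414,0,1,-5.1,-5.5,-3.3,0.505,-0.466,0,1,-5.6,-6.1,-3.7,0.56,-0.518,0,1,-6.1,-6.6,-4.1,0.616,-0.57,0,1,-6.1,-6.6,-4.1,0.616,-0.57,0]
}}

```text
time_s: 13.1
ee_pos: [0.4204, -0.45, 0.1548]
eef_rot: [-1.967, 0.005, -0.751]
force: [0.8, 1.0, -2.8]
grip_width: 0.0188
```

>>> {"op": "carry_out", "data": {
  "commands": [1,0,0,0,0,0,0,1,0,0,0,0,0,0,1,0,0,0.5,0,0,0,1,0,0,2,0,0,0,1,0,0,4,0,0,0,1,0,0,6,0,0,0]
}}

```text
time_s: 13.6
ee_pos: [0.4209, -0.4496, 0.2175]
eef_rot: [-1.969, 0.003, -0.75]
force: [0.4, -1.0, -2.7]
grip_width: 0.0187
```

```bash
python3 - <<'E'
from h import *
o=ctrl.get_obs();p0,r0=o['ee_pos'],o['eef_rot'];print(p0,r0,o['force'],o['qpos'].round(2))
w=np.zeros((600,800,3),np.uint8)
for k,(c,x,y) in enumerate((('scene',225,210),('top',280,180))):
    p,d=viewer.camera(c);w[:480,k*400:k*400+400]=cv2.resize(p[y:y+120,x:x+100],(400,480),interpolation=cv2.INTER_CUBIC)
cv2.imwrite('pics/k.png',w[:480])
E
```

```text
[ 0.42089647 -0.44957013  0.21748183] [-1.96893895  0.0032944  -0.75046231] [ 0.38820567 -0.95596047 -2.65054363] [-1.25  0.73  1.24  0.99  1.83 -0.58]
```

View pics/k.png

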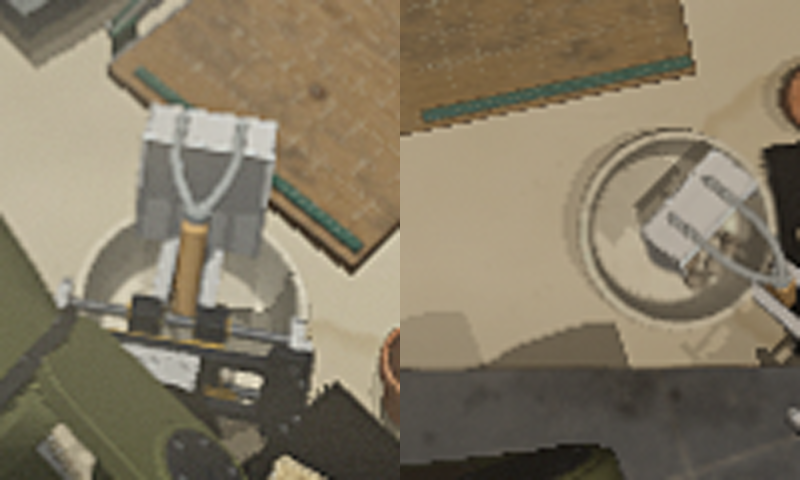

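```bash
python3 - <<'E'
from plan import *
from station import ctrl
o=ctrl.get_obs();p0,r0=o['ee_pos'],o['eef_rot'];th0=r0[0]+np.pi
B=np.array([.53,-.25,.265]);C=np.array([.585,.066,.24]);q=lambda k,n:min(1,k/n)
sq=[(p0+(B-p0)*q(k,12),[np.pi+th0*(1-q(k,12)),0,-.75]) for k in range(1,13)]
rows((p0,r0),sq)
rows(sq[-1],[(B+(C-B)*q(k,10),[np.pi,0,-.75+.866*q(k,10)]) for k in range(1,13)])
E
```

```text
[1, 0.91, 1.67, 0.38, -0.07, 0.068, 0.001, 1, 1.81, 3.34, 0.75, -0.141, 0.135, 0.0, 1, 2.72, 5.01, 1.13, -0.212, 0.201, 0.0, 1, 3.63, 6.68, 1.5, -0.284, 0.268, 0.0, 1, 4.54, 8.35, 1.88, -0.355, 0.334, 0.0, 1, 5.44, 10.02, 2.26, -0.426, 0.401, -0.0, 1, 6.35, 11.69, 2.63, -0.498, 0.467, -0.0, 1, 7.26, 13.36, 3.01, -0.569, 0.534, -0.0, 1, 8.16, 15.03, 3.39, -0.64, 0.6, -0.0, 1, 9.07, 16.7, 3.76, -0.712, 0.667, -0.001, 1, 9.98, 18.37, 4.14, -0.783, 0.733, -0.001, 1, 10.89, 20.04, 4.51, -0.855, 0.8, -0.001]
[1, 0.55, 3.16, -0.25, 0.0, 0.0, 0.087, 1, 1.1, 6.32, -0.5, 0.0, 0.0, 0.173, 1, 1.65, 9.48, -0.75, -0.0, 0.0, 0.26, 1, 2.2, 12.64, -1.0, 0.0, 0.0, 0.346, 1, 2.75, 15.8, -1.25, 0.0, 0.0, 0.433, 1, 3.3, 18.96, -1.5, 0.0, 0.0, 0.52, 1, 3.85, 22.12, -1.75, 0.0, 0.0, 0.606, 1, 4.4, 25.28, -2.0, 0.0, 0.0, 0.693, 1, 4.95, 28.44, -2.25, 0.0, 0.0, 0.779, 1, 5.5, 31.6, -2.5, 0.0, 0.0, 0.866, 1, 5.5, 31.6, -2.5, 0.0, 0.0, 0.866, 1, 5.5, 31.6, -2.5, 0.0, 0.0, 0.866]
```

>>> {"op": "carry_out", "data": {
  "commands": [1,0.9,1.7,1.5,-0.07,0.068,0,1,1.8,3.3,3,-0.141,0.135,0,1,2.7,5,4.5,-0.212,0.201,0,1,3.6,6.7,5,-0.284,0.268,0,1,4.5,8.4,5,-0.355,0.334,0,1,5.4,10,5,-0.426,0.401,0,1,6.4,11.7,5,-0.498,0.467,0,1,7.3,13.4,5,-0.569,0.534,0,1,8.2,15,5,-0.64,0.6,0,1,9.1,16.7,5,-0.712,0.667,0,1,10,18.4,5,-0.783,0.733,0,1,10.9,20,4.5,-0.855,0.8,0]
}}

```text
time_s: 14.7
ee_pos: [0.5308, -0.2493, 0.2669]
eef_rot: [3.137, -0.004, -0.749]
force: [0.4, -0.2, -1.2]
grip_width: 0.0187
```

>>> {"op": "carry_out", "data": {
  "commands": [1,0.6,3.2,-0.3,0,0,0.087,1,1.1,6.3,-0.5,0,0,0.173,1,1.7,9.5,-0.8,0,0,0.26,1,2.2,12.6,-1,0,0,0.346,1,2.8,15.8,-1.3,0,0,0.433,1,3.3,19,-1.5,0,0,0.52,1,3.9,22.1,-1.8,0,0,0.606,1,4.4,25.3,-2,0,0,0.693,1,5,28.4,-2.3,0,0,0.779,1,5.5,31.6,-2.5,0,0,0.866,1,5.5,31.6,-2.5,0,0,0.866,1,5.5,31.6,-2.5,0,0,0.866]
}}

```text
time_s: 15.7
ee_pos: [0.5854, 0.0684, 0.2418]
eef_rot: [3.137, -0.004, 0.12]
force: [-0.1, 0.1, -1.4]
grip_width: 0.0187
```

```bash
python3 - <<'E'
from fit import *
o=ctrl.get_obs();p0,r0=o['ee_pos'],o['eef_rot'];print(p0,r0,o['force'],o['qpos'].round(2))
w=np.zeros((600,800,3),np.uint8)
for k,(c,x,y,W,H) in enumerate((('scene',190,140,140,180),('top',180,130,200,150))):
    p,d=viewer.camera(c);w[:480,k*400:k*400+400][:int(H*400/W)]=cv2.resize(p[y:y+H,x:x+W],(400,int(H*400/W)),interpolation=cv2.INTER_CUBIC)[:480]
    P=np.zeros((384*512,3));ok=d.ravel()>0;P[ok]=pts(c,d,np.ones(d.shape,bool))
    X=plane(c,U,V,.066);m=ok&(np.hypot(*(X-[.453,-.418]).T)<.115)
    print(c,'bowl',fit(X[m],((P[m,2]>.058)&(P[m,2]<.075)).astype(float),bowl,[.453,-.418]))
    q=P[m&(np.hypot(*(P[:,:2]-[.4523,-.4171]).T)<.065)&(P[:,2]>.018)];print('peb px',len(q))
cv2.imwrite('pics/l.png',w[:515])
E
```

```text
[0.58538601 0.06839033 0.24176307] [ 3.13718065 -0.00362927  0.12013175] [-0.06317541  0.05527759 -1.43835711] [ 0.06  0.36  1.35 -0.    1.42 -0.06]
scene bowl (array([ 0.45038457, -0.41942876]), np.float64(76.88897587795398), np.float64(497.0))
peb px 132
top bowl (array([ 0.45383312, -0.41518705]), np.float64(81.05205884520231), np.float64(371.0))
peb px 106
```

View pics/l.png

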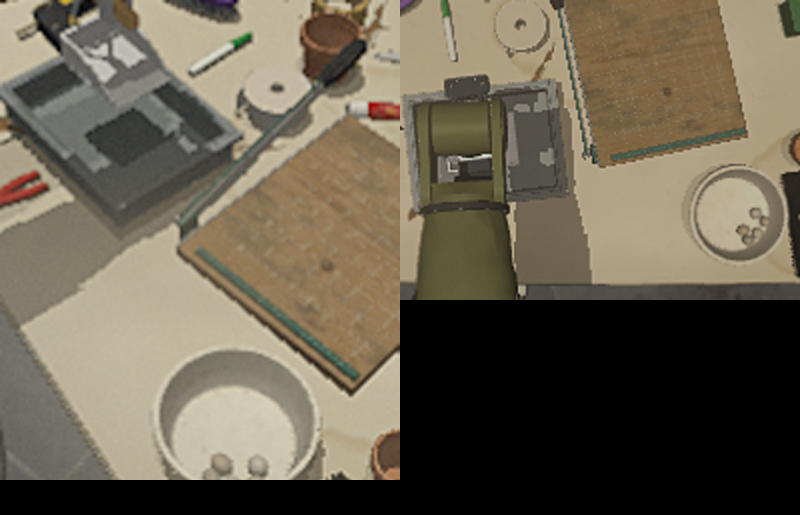

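>>> {"op": "carry_out", "data": {
  "commands": [1,-0.3,0,-3,0.004,0.003,0,1,-0.3,0,-6,0.004,0.003,0,1,-0.3,0,-9,0.004,0.003,0,1,-0.3,0,-11,0.004,0.003,0,1,-0.3,0,-12.2,0.004,0.003,0,1,-0.3,0,-12.8,0.004,0.003,0,1,-0.3,0,-13,0.004,0.003,0,1,-0.3,0,-13.1,0.004,0.003,0,1,-0.3,0,-13.1,0.004,0.003,0]
}}

```text
time_s: 16.55
ee_pos: [0.5831, 0.0663, 0.1122]
eef_rot: [3.141, -0.003, 0.116]
force: [-0.7, 0.9, -2.1]
grip_width: 0.0188
```

>>> {"op": "carry_out", "data": {
  "commands": [1,0,0,-0.15,0,0.003,0,1,0,0,-0.2,0,0.003,0,1,0,0,-0.22,0,0.003,0,1,0,0,-0.22,0,0.003,0]
}}

```text
time_s: 16.88
ee_pos: [0.5833, 0.0664, 0.1106]
eef_rot: [3.142, -0.001, 0.116]
force: [0.1, 1.4, 1.1]
grip_width: 0.0184
```

>>> {"op": "carry_out", "data": {
  "commands": [1,0,0,-0.04,0,0,0,0.4,0,0,0,0,0,0,0.2,0,0,0,0,0,0,0,0,0,0,0,0,0,0,0,0,0,0,0,0,0,0,0,0,0,0,0,0,0,0,0,0,0,0,0,0,0,0,0,0]
}}

```text
schema error: expected a multiple of 7 numbers
```

>>> {"op": "carry_out", "data": {
  "commands": [0,0,0,1,0,0,0,0,0,0,3,0,0,0,0,0,0,6,0,0,0,0,0,0,10,0,0,0,0,0,0,14,0,0,0,0,0,4,16,0,0,0,0,-5,8,16,0,0,0,0,-8,12,16,0,0,0,0,-12,15,16,0,0,0,0,-15,18,16,0,0,0,0,-15,21,16,0,0,0,0,-15,21,16,0,0,0]
}}

```text
time_s: 17.88
ee_pos: [0.4311, 0.2789, 0.2723]
eef_rot: [-3.14, -0.003, 0.118]
force: [1.0, -0.5, 0.0]
grip_width: 0.0469
```

```bash
python3 - <<'E'
from fit import *
o=ctrl.get_obs();print(o['ee_pos'],o['force'])
w=np.zeros((600,800,3),np.uint8)
for k,(c,x,y,W,H) in enumerate((('scene',140,140,170,190),('top',180,130,200,150))):
    p,d=viewer.camera(c);h=int(H*400/W);w[:h,k*400:k*400+400]=cv2.resize(p[y:y+H,x:x+W],(400,h),interpolation=cv2.INTER_CUBIC)
    P=pts(c,d,np.ones(d.shape,bool));q=P[(np.hypot(*(P[:,:2]-[.583,.066]).T)<.045)]
    print(c,'grip top z',np.percentile(q[:,2],98)); 
    for t in ['spool','secateurs','tape_roll','bowl']:
        r=nets.silhouettes(c,t)
        if r: print(t,np.median(pts(c,d,r[0]['region']),0).round(3))
cv2.imwrite('pics/m.png',w[:450])
E
```

```text
[0.43109228 0.27890522 0.2722842 ] [ 1.00133174 -0.49763279  0.03679941]
scene grip top z 0.1446526898354299
spool [0.803 0.003 0.047]
secateurs [0.387 0.061 0.009]
tape_roll [0.386 0.312 0.03 ]
bowl [ 0.471 -0.397  0.012]
top grip top z 0.14724537765016119
spool [0.816 0.002 0.05 ]
secateurs [0.388 0.063 0.01 ]
tape_roll [0.403 0.288 0.043]
bowl [ 0.456 -0.423  0.011]
```

View pics/m.png

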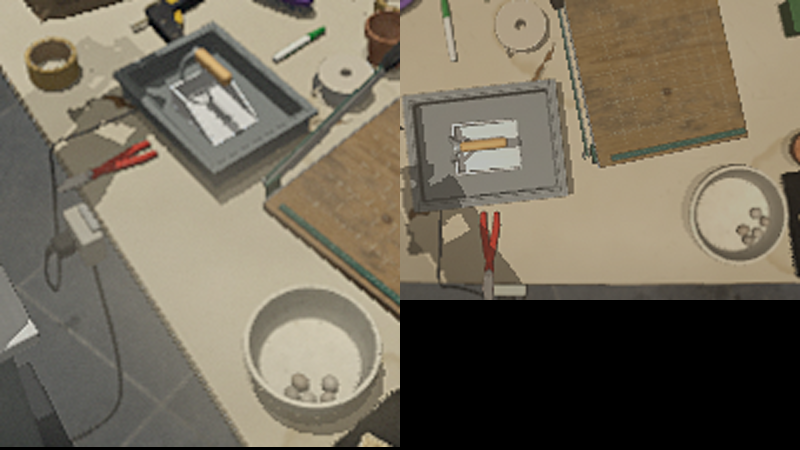

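```bash
python3 -c "
from station import ticket;print(ticket.hand_in())"
```

```text
the job is handed in; nothing more can be done
None
```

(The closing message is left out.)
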